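# Sort the gem-cutter's brass: dops and scale weights into their trays under the lamp bar

### The job

Tidy the mixed brass on the black mat into the two grey trays under the lamp bar: lay both dop sticks flat on the bottom of the undivided tray, side by side and lengthwise (along the tray's longer side, crossing under the bar), and stand the two knobbed weights upright, one in each compartment of the divided tray. The lamp bar hangs low over the trays, so reach in at a slant from the mat's side; do not knock the lamp or shift the jar, the pot or the stone block.

Things in the scene. Friction and masses are not known exactly. Their poses are not given: they have to be found in the camera images.
- lamp: fixed aluminium lamp bar 56 (x) x 500 (y) x 25 mm; underside 228 mm, top 255 mm above the table; its two 16 mm posts stand behind it at x = 75, y = +-225 mm, feet 90 x 50 mm. Origin on the table under the bar's middle; x points away from the mat (to the robot's right), y along the bar. The trays stand centred under it, 75 mm either side of the origin; which is where varies
- dop_tray: undivided grey plastic tray, fixed, 128 (x) x 114 (y) x 24 mm outside, walls and floor 4 mm thick. Origin at the centre of its underside; x, its longer side, points away from the mat, across the bar; z up
- dop_floor (a point): centre of the undivided tray's inner floor (inside 120 x 106 mm, 20 mm deep), axes as the tray
- weight_tray: divided grey plastic tray, fixed, 98 (x) x 140 (y) x 24 mm outside, walls and floor 4 mm; one 4 mm wall along x through its middle, as high as the outer walls, makes two compartments, each 90 (x) x 64 (y) mm inside and 20 mm deep. Origin at the centre of its underside; x points away from the mat, across the bar; z up
- pocket_a (a point): centre of the inner floor of the divided tray's +y compartment, axes as the tray
- pocket_b (a point): centre of the inner floor of the divided tray's -y compartment, axes as the tray
- dop1: dop stick, solid brass, about 100 g, 90 mm long, lying on the mat along its x axis: round shank 12 mm dia. between a square key 20 x 20 x 14 mm at the -x end and a round head 20 mm dia., 14 mm long at the +x end. Origin under its middle, on the mat; the shank's axis is 10 mm above it
- dop1_mid (a point): middle of dop1's shank, on its axis (10 mm above the origin); grip here across the 12 mm shank, which is bare for 31 mm either side
- dop2: second dop stick, same sizes; its round head is slightly tapered at the shank
- dop2_mid (a point): middle of dop2's shank, on its axis, as for dop1
- weight1: brass scale weight, about 300 g, 62 mm tall: round body 42 mm dia. x 26 mm, neck 10 mm dia., topped by a cylindrical knob 18 mm dia. from 44 to 62 mm height. Origin at the centre of its underside, z up
- weight1_knob (a point): centre of weight1's knob, 53 mm above the origin
- weight2: second brass weight, the same as weight1
- weight2_knob (a point): centre of weight2's knob, 53 mm above the origin
- jar: bystander: glass jar with black cap, 60 mm dia., 85 mm tall; origin under its centre
- pot: bystander: white lidded pot, 42 mm dia., 32 mm tall, behind the lamp; origin under its centre
- stone: bystander: brown stone block 60 x 45 x 30 mm; origin under its centre
There are look-alikes about, which are no part of the job. Leave any purple look-alike of the weight1 alone.

How it is judged:
By the outcome, as a careful person would: the job done as asked, in the order asked, and still so for the second after the job is handed in, with the robot touching nothing.
It also fails if it takes over 72 s, if anything falls off the work surface, if the arm or the gripper's body presses on something with over 40 N, if the wrist force passes 120 N, or if a joint passes its speed limit or range.

### The arm

A 6-joint arm with a two-finger parallel gripper is mounted at the origin on the work surface. World frame = base frame: x ahead of the robot, y to its left, z up, the work surface at z = 0. Lengths are in mm, angles in rad, forces in N, time in s.
With the tool pointing down it reaches from about 250 to 775 mm from the base axis. Payload 4 kg.
Tool frame: the origin (TCP) lies midway between the tips of the shut fingers; the grasp point (between the pads) lies manip.hold_point_z behind it (manip.hold_point_z is the distance from the TCP to the grasp point, in mm); z points along the fingers, y is the line along which they close (so a half turn about z gives the same grasp; the last joint's range is limited). The gripper opens to 85 mm and grips with 20 to 120 N. Pads are 22 mm wide; open, the fingers measure 114 mm over their backs; the gripper's body (76 mm by 85 mm) begins 54 mm behind the grasp point. The pads swing forward as they close: fully open they stand 13 mm farther back than shut.
Start: joints at [1.085, 0.087, 1.371, -0, 1.684, -0.103], TCP at [205.446, 510.206, 231.341] pointing down, gripper open.
Joint ranges: [-3.1, 3.1], [-0.76, 2.03], [0.27, 2.55], [-1.08, 4.22], [0.17, 2.65], [-2.57, 2.57]. Speed limits (rad/s): [2.79, 2.79, 3.14, 3.14, 3.14, 3.14].

### API

Orientations are given as a rotation vector (axis times angle).
In Python, from rig import manip gives the robot as it stands. The module is installed in compiled form; this text tells all that it offers.
- The arm moves only by the tool apply_moves, never from a script. Its argument "rows" is a list of rows, each a list of 7 numbers: the shift along the tool's x, y, z as a fraction of full scale, then the turn, a rotation vector about the tool's x, y, z as a fraction of full scale, then the opening, from 0 (shut) to 1 (fully open). A call has 1 to 10 rows; each row shifts and turns the commanded pose from where the row before left it, along the tool's axes as they then stand; what a row does not reach is not made up. Full scale, the value 1, is 0.05 m for a shift and 6 degrees for a turn. A row lasts 1/8 s, in which the tool goes at most 62.5 mm and 10.7 degrees, less where a joint would pass 70% of its speed; a pose out of reach is approached as far as the arm can. A call with a number of a shift or a turn outside -1 to 1 is refused whole. A call with a gripper value outside its range is refused whole. The fingers move at their own pace and stop on an object; "squeeze" is the grip in N (left out, the last holds). Time passes only in rows, so rows that do not move let the fingers close. It gives the time, the measured TCP pose, the force, the opening and the grip force at its end, in the units of the state.
- manip.state(): the state, without advancing time (a new reading comes with each control period).
- manip.snapshot(name): name is "side" or "top"; returns a dict with "image" (480x640x3 uint8, blue, green, red), "fx", "fy", "cx", "cy" (pixels), "T" (4x4, takes a point from camera to world coordinates). Camera axes: x right, y up, looking along -z (the intrinsics and any distortion apply to the point x, -y, -z); pixel columns grow to the right and rows downward; lengths in mm; the calibration is good to about 2 mm. A picture is of the moment at which its call begins. There is no depth.
- manip.sign_off(): hands the job in; it is judged then, once.
The state is a dict: "t": time; "joints": joint angles; "qvel": joint speeds; "joint_efforts": joint torques, N m; "tool_pos": TCP position; "tcp_rot": TCP orientation; "ft_force": force on the tool from outside, world axes, zero at the start; "ft_torque": the same for the moment, N m; "opening": finger opening in mm; "finger_force": force on a finger pad.
Only numpy, scipy, OpenCV 4.12 (cv2) and the standard library are available. Lean on these libraries where they do the work, as an engineer would, in place of code of your own. Each camera call takes 0.05 s, during which the arm holds its last target. There are 200 camera calls.

## Working session

There is one attempt and no reset: what is moved stays moved. The work goes in short steps, Python scripts to look and compute and a tool call to move; the robot and the scene stay as the last step left them, time stands still between calls to the robot, and variables do not carry over. Pictures are saved under pics/ and viewed, at most 10 in all, crops included, and the job is handed in when it is done.

Besides the shell and the picture viewer there is one more tool, called as name(argument=value, ...), one argument or row to a line, values as JSON. apply_moves: Moves the arm, as the interface text tells. Its arguments: {"type":"object","properties":{"rows":{"type":"array","items":{"type":"array","items":{"type":"number"}}},"squeeze":{"type":"number"}},"required":["rows"]}

```bash
mkdir -p pics; python3 - <<'E'
from rig import manip
import cv2,numpy as np
s=manip.state(); print(s, manip.hold_point_z)
for n in("top","side"):
    d=manip.snapshot(n); cv2.imwrite(f"pics/{n}0.png",d["image"]); np.savez(f"{n}0.npz",**d)
    print(n,d["fx"],d["fy"],d["cx"],d["cy"],d["T"].round(4).tolist(),d.keys())
E
```

```text
{'t': 0.0, 'joints': array([ 1.08491771e+00,  8.79585376e-02,  1.37230632e+00, -2.73157466e-07,
        1.68361177e+00, -1.03048459e-01]), 'qvel': array([ 0.0010969 ,  0.0011768 ,  0.00171846, -0.00103387, -0.00154765,
        0.00080099]), 'joint_efforts': array([ 9.35603312e-04, -3.51865947e+01, -3.13274395e+01, -1.56884238e-05,
        1.05360287e-02,  1.00532796e-05]), 'tool_pos': array([205.18557884, 509.73391886, 230.11079861]), 'tcp_rot': array([-0.59755636, -3.08356225,  0.00343263]), 'ft_force': array([-0.10465263, -0.09077128,  0.52938064]), 'ft_torque': array([ 0.03517471,  0.00084069, -0.00958882]), 'finger_force': 0.0, 'opening': 85.40228775617487} 18.700000000000003
top 535.2523247355952 535.2523247355952 319.8489392004647 249.78961122790687 [[0.0035, 0.9855, -0.1696, 332.5276], [-1.0, 0.0019, -0.0094, -46.7472], [-0.009, 0.1697, 0.9855, 1424.766], [0.0, 0.0, 0.0, 1.0]] dict_keys(['image', 'fx', 'fy', 'cx', 'cy', 'T'])
side 600.4009276531222 600.4009276531222 314.85980171535857 241.08750619646187 [[-0.9836, 0.1057, -0.1462, 342.1128], [-0.1803, -0.599, 0.7802, 1110.3723], [-0.0051, 0.7938, 0.6082, 953.0294], [0.0, 0.0, 0.0, 1.0]] dict_keys(['image', 'fx', 'fy', 'cx', 'cy', 'T'])
```

View pics/top0.png

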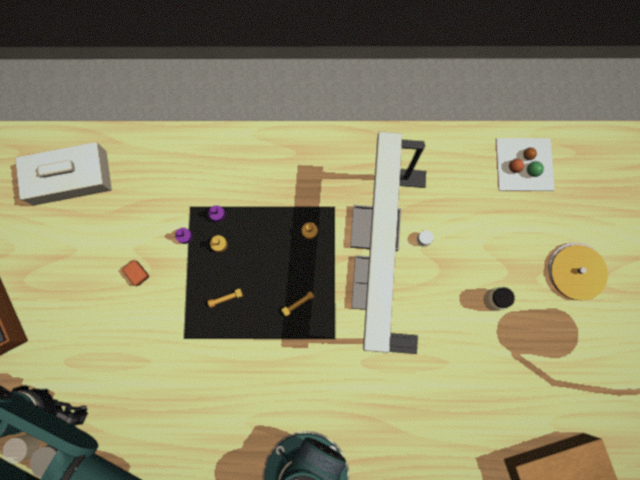

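View pics/side0.png

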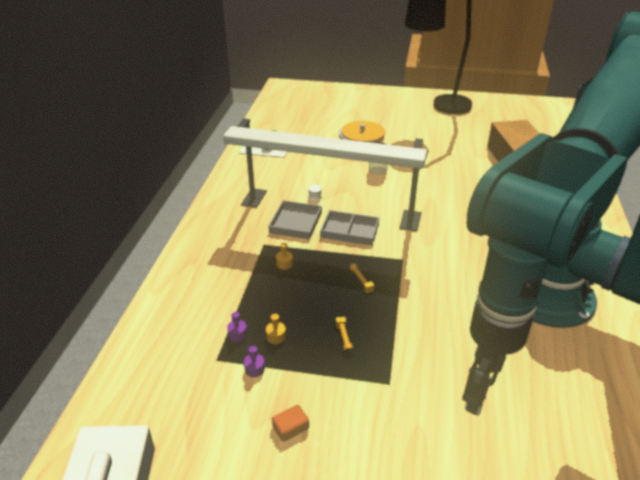

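The top view shows yellow brass weights at (219,243) and (310,230), with purple look-alikes at (216,213) and (183,235), which I leave alone. The dop sticks are at (225,298) and (298,303). The undivided tray is at (375,227) and the divided one at (365,283), both under the bar. Next I enlarge and measure.

```bash
cat > h.py <<'E'
import numpy as np,cv2
from scipy.spatial.transform import Rotation as R
def load(n): return dict(np.load(f"{n}.npz"))
def ray(d,u,v):
    c=np.array([(u-d["cx"])/d["fx"],-(v-d["cy"])/d["fy"],-1.]); T=d["T"]
    return T[:3,3],T[:3,:3]@c
def onz(d,p,z):
    o,r=ray(d,*p); return o+r*(z-o[2])/r[2]
def tri(d1,p1,d2,p2):
    A=np.zeros((3,3));b=np.zeros(3);L=[ray(d1,*p1),ray(d2,*p2)]
    for o,r in L:
        r=r/np.linalg.norm(r);P=np.eye(3)-np.outer(r,r);A+=P;b+=P@o
    x=np.linalg.solve(A,b); return x,[np.linalg.norm(np.cross(x-o,r/np.linalg.norm(r))) for o,r in L]
def proj(d,X):
    c=np.linalg.inv(d["T"])@np.append(X,1); return np.array([d["cx"]-d["fx"]*c[0]/c[2],d["cy"]+d["fy"]*c[1]/c[2]])
def brass(d,roi):
    x0,y0,x1,y1=roi;h=cv2.cvtColor(d["image"],cv2.COLOR_BGR2HSV)
    m=cv2.inRange(h,(8,120,50),(32,255,255));k=np.zeros_like(m);k[y0:y1,x0:x1]=m[y0:y1,x0:x1];return k
E
python3 - <<'E'
from h import *
t,s=load("top0"),load("side0")
print("mat corners approx")
for n,d,roi in(("top",t,(192,210,333,335)),("side",s,(235,240,392,365))):
    m=brass(d,roi);cs,_=cv2.findContours(m,0,2)
    for c in cs:
        if cv2.contourArea(c)>25: print(n,cv2.contourArea(c),cv2.boundingRect(c),cv2.minAreaRect(c))
a=cv2.resize(t["image"][195:345,175:435],None,fx=2.3,fy=2.3,interpolation=2)
b=cv2.resize(s["image"][120:385,215:435],None,fx=2.2,fy=2.2,interpolation=2)
cv2.imwrite("pics/ca.png",cv2.resize(t["image"][200:345,180:410],None,fx=3.4,fy=3.4,interpolation=2))
cv2.imwrite("pics/cb.png",b)
E
```

```text
mat corners approx
top 206.0 (281, 291, 34, 26) ((297.19537353515625, 302.5699462890625), (9.656288146972656, 36.38108444213867), 54.688785552978516)
top 240.0 (207, 288, 37, 20) ((224.5, 297.5000305175781), (9.812320709228516, 37.32593536376953), 70.97439575195312)
top 234.0 (209, 234, 19, 18) ((218.0, 242.5), (18.0, 17.0), 0.0)
top 209.0 (301, 222, 17, 17) ((309.0, 230.0), (16.0, 16.0), 90.0)
side 321.0 (334, 315, 20, 37) ((343.2613525390625, 332.7565612792969), (36.136314392089844, 12.961535453796387), 74.93151092529297)
side 488.5 (265, 312, 22, 33) ((275.5, 328.0), (32.0, 21.0), 90.0)
side 275.0 (349, 263, 27, 31) ((362.7607116699219, 276.92828369140625), (35.35639953613281, 14.59565544128418), 58.671302795410156)
side 347.0 (275, 242, 19, 29) ((284.0, 256.0), (18.0, 28.0), 0.0)
side 410.0 (235, 241, 26, 33) ((245.68533325195312, 256.93170166015625), (25.213333129882812, 30.870620727539062), 24.775142669677734)
side 134.0 (317, 240, 55, 11) ((344.0, 245.0), (10.0, 54.0), 90.0)
```

View pics/ca.png

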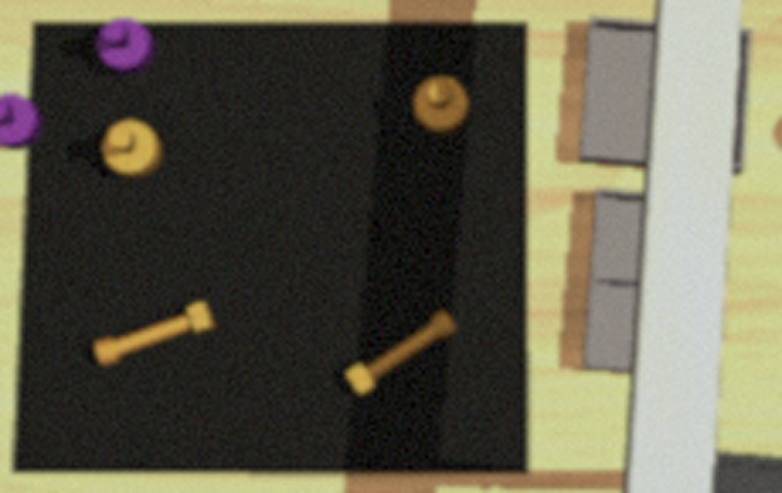

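View pics/cb.png

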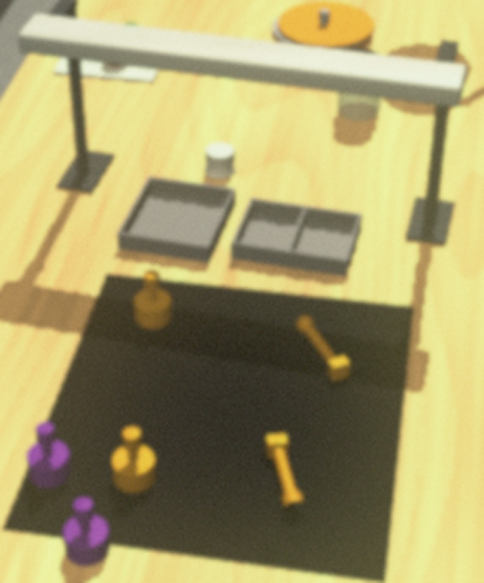

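The crops confirm two brass-yellow weights with knobs and two dop sticks. The left dop's square key is at crop (200,317) and the right dop's is at crop (360,378). The undivided tray is on the far side. Next come the poses.

```bash
python3 - <<'E'
from h import *
t,s=load("top0"),load("side0")
# lamp bar
h=cv2.cvtColor(t["image"],cv2.COLOR_BGR2HSV)
m=cv2.inRange(h,(0,0,140),(180,45,255));m[:, :355]=0;m[:,412:]=0;m[:120]=0;m[360:]=0
m=cv2.morphologyEx(m,cv2.MORPH_OPEN,np.ones((7,7)))
c=max(cv2.findContours(m,0,2)[0],key=cv2.contourArea)
r=cv2.minAreaRect(c);B=np.array([onz(t,p,255) for p in cv2.boxPoints(r)])
print("lamp",r,B.round(1).tolist(),B.mean(0).round(1))
# trays: grey in side view
h=cv2.cvtColor(s["image"],cv2.COLOR_BGR2HSV)
m=cv2.inRange(h,(0,0,30),(180,70,190));k=np.zeros_like(m);k[195:247,262:385]=m[195:247,262:385]
for c in cv2.findContours(k,0,2)[0]:
    if cv2.contourArea(c)>300:
        ap=cv2.approxPolyDP(c,3,True)[:,0]
        print("tray",cv2.contourArea(c),[(p.tolist(),onz(s,p,24)[:2].round().tolist(),onz(s,p,0)[:2].round().tolist()) for p in ap])
# feet corner/ mat corners
for p in [(188,207),(335,207),(336,338),(184,338)]: print("mat",onz(t,p,1)[:2].round(1))
# dops
for rt,rs in (((207,288,244,308),(334,315,354,352)),((281,291,315,317),(349,263,376,294))):
    for n,d,ro in(("t",t,rt),("s",s,rs)):
        m=brass(d,ro);c=max(cv2.findContours(m,0,2)[0],key=cv2.contourArea)
        pts=np.argwhere(m>0)[:,::-1].astype(float)
        W=np.array([onz(d,p,11) for p in pts])[:,:2]
        rr=cv2.minAreaRect(W.astype(np.float32));bx=cv2.boxPoints(rr)
        cen=W.mean(0);w,v=np.linalg.eigh(np.cov(W.T));ax=v[:,1]
        print("dop",n,"rect c",np.round(rr[0],1),np.round(rr[1],1),"mean",cen.round(1),"ang",np.degrees(np.arctan2(ax[1],ax[0])).round(1))
# weights: side silhouettes bottoms/tops and top view
for ft,fs in (((218,242.5),(275.5,None)),((309.3,230),(284,None))):
    print("w top body c on z26",onz(t,ft,15)[:2].round(1))
for kt,ks in (((219+0,243),(275,317)),):pass
E
python3 - <<'E'
from h import *
t,s=load("top0"),load("side0")
cv2.imwrite("pics/w.png",np.hstack([cv2.resize(x,(266,400),interpolation=2) if 0 else cv2.resize(x,(390,390),interpolation=0) for x in (t["image"][228:258,203:233],t["image"][215:245,294:324])]))
E
```

```text
lamp ((383.0096435546875, 241.59149169921875), (25.256689071655273, 219.38536071777344), 3.468229293823242) [[315.1, -130.6, 255.0], [811.0, -166.3, 255.0], [807.3, -224.2, 255.0], [312.1, -184.6, 255.0]] [ 561.3 -176.4  255. ]
tray 1334.5 [([328, 212], [554.0, -215.0], [559.0, -250.0]), ([322, 236], [551.0, -106.0], [557.0, -137.0]), ([371, 242], [424.0, -102.0], [427.0, -134.0]), ([377, 217], [420.0, -215.0], [422.0, -249.0])]
tray 1291.0 [([283, 201], [686.0, -247.0], [695.0, -282.0]), ([269, 225], [697.0, -129.0], [706.0, -161.0]), ([270, 231], [688.0, -104.0], [697.0, -135.0]), ([308, 237], [586.0, -95.0], [592.0, -126.0]), ([320, 206], [580.0, -240.0], [586.0, -275.0])]
mat [696. 329.]
mat [696.5 -74.2]
mat [342.8 -76.3]
mat [341.5 323.5]
dop t rect c [447.5 218.3] [26.2 97.9] mean [447.  216.8] ang 110.5
dop s rect c [450.5 209.1] [ 28.8 105.7] mean [450.4 207.7] ang 109.3
dop t rect c [434.7  25.9] [25.5 95.5] mean [431.8  27.4] ang 123.6
dop s rect c [429.1  20.1] [ 41.3 114.4] mean [430.3  27.4] ang 123.1
w top body c on z26 [594.5 240.1]
w top body c on z26 [629.2  -4.7]
```

View pics/w.png

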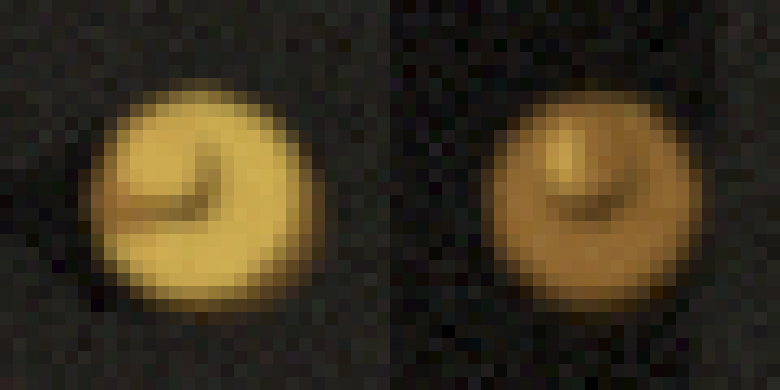

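```bash
python3 - <<'E'
from h import *
t,s=load("top0"),load("side0")
ca=lambda x,y:(180+x/3.4-.5+.15,200+y/3.4-.35)
cb=lambda x,y:(215+x/2.2-.27,120+y/2.2-.27)
print("mat tri")
for a,b in (((35,24),(5,527)),((526,24),(108,277)),((526,470),(412,308)),((15,470),(385,580))):
    x,e=tri(t,ca(*a),s,cb(*b));print(x.round(1),np.round(e,1),onz(t,ca(*a),1)[:2].round(),onz(s,cb(*b),1)[:2].round())
print("feat tri")
for n,a,b in (("A key",(200,317),(277,440)),("A head",(106,351),(290,496)),("B key",(360,378),(340,369)),("B head",(445,322),(304,324)),
  ("W1 body",(132,149),(133,470)),("W2 body",(441,103),(152,308)),("u tray nearL",(592,20),(152,180)),
  ):
    x,e=tri(t,ca(*a),s,cb(*b));print(n,x.round(1),np.round(e,1),onz(t,ca(*a),11)[:2].round(1),onz(s,cb(*b),11)[:2].round(1))
print("knobs top",onz(t,(215.3,240.8),60).round(1),onz(t,(308.0,226.6),60).round(1))
for x0,y0,w,hh in ((265,312,22,33),(275,242,19,29)):
    m=brass(s,(x0,y0,x0+w,y0+hh))
    for y in range(y0,y0+14):
        c=np.where(m[y])[0]; print(y,c.min(),c.max(),end=" | ")
    print()
print("tray edges top view z24");
for p in ((592,20),(580,160),(593,192),(585,370),(748,32),(738,172)): print(p,onz(t,ca(*p),24)[:2].round(1))
print("side rim z24")
for p in ((152,180),(235,187),(250,200),(360,213),(206,249),(122,237),(343,262),(236,241)): print(p,onz(s,cb(*p),24)[:2].round(1))
E
```

```text
mat tri
[696.9 323.2   3.2] [0.6 0.6] [697. 324.] [698. 321.]
[698.2 -72.4  -1.9] [0.2 0.2] [697. -72.] [697. -69.]
[342.7 -72.    2.1] [0.4 0.4] [343. -72.] [342. -73.]
[341.  322.8   3.1] [0.7 0.7] [342. 323.] [340. 321.]
feat tri
A key [459.6 180.5  19.3] [0.6 0.6] [459.7 181.8] [461.3 172.2]
A head [434.8 252.4  19.6] [2.3 2.3] [433.1 254.1] [438.  244.4]
B key [411.8  56.4  11.9] [1. 1.] [412.8  56.5] [410.9  55.4]
B head [457.1  -9.   13.3] [0.9 0.9] [456.3  -9. ] [458.3 -11.9]
W1 body [592.8 239.3  12.8] [0.5 0.5] [592.6 239.6] [593.7 237.6]
W2 body [629.3  -4.8  15.2] [0. 0.] [630.2  -4.7] [630.7  -9.9]
u tray nearL [ 661.8 -120.   111.2] [10.1 10.1] [ 698.1 -125. ] [ 688.  -263.3]
knobs top [590.7 238.2  60. ] [628.8  -2.6  60. ]
312 273 275 | 313 272 278 | 314 269 279 | 315 270 280 | 316 270 280 | 317 270 279 | 318 270 279 | 319 270 279 | 320 270 279 | 321 270 281 | 322 268 282 | 323 267 283 | 324 266 284 | 325 266 285 | 
242 283 283 | 243 281 285 | 244 280 286 | 245 280 286 | 246 280 286 | 247 279 286 | 248 280 287 | 249 280 287 | 250 279 288 | 251 279 289 | 252 277 291 | 253 276 292 | 254 276 292 | 255 275 293 | 
tray edges top view z24
(592, 20) [ 694.7 -124.3]
(580, 160) [ 582.1 -114.1]
(593, 192) [ 556.8 -124. ]
(585, 370) [ 418.7 -116.9]
(748, 32) [ 685.1 -247.4]
(738, 172) [ 572.8 -237.2]
side rim z24
(152, 180) [ 683.2 -244.4]
(235, 187) [ 577. -247.]
(250, 200) [ 553.8 -221.9]
(360, 213) [ 417.  -217.5]
(206, 249) [ 588.3 -112.7]
(122, 237) [ 691.4 -118.8]
(343, 262) [ 426.8 -115.5]
(236, 241) [ 556.2 -134.5]
```

```bash
cat >> h.py <<'E'
def orient(az,th):   # tool z leans th deg (from straight down) towards azimuth az; tool y = az+90
    a,t=np.radians(az),np.radians(th)
    z=np.array([np.sin(t)*np.cos(a),np.sin(t)*np.sin(a),-np.cos(t)]);y=np.array([-np.sin(a),np.cos(a),0])
    return np.c_[np.cross(y,z),y,z]
def plan(pos,Rt,n,P=None,Q=None):
    """n equal rows from the measured pose (or P,Q) to pos,Rt"""
    if P is None:
        from rig import manip
        st=manip.state();P=st["tool_pos"];Q=R.from_rotvec(st["tcp_rot"]).as_matrix()
    w=R.from_matrix(Q.T@Rt).as_rotvec()/n
    S=sum(R.from_rotvec(k*w).as_matrix() for k in range(n))
    v=np.linalg.solve(S,Q.T@(np.asarray(pos,float)-P))
    print(n,"rows:",(v/50).round(2).tolist()+(np.degrees(w)/6).round(2).tolist())
    return np.asarray(pos,float),Rt
E
python3 - <<'E'
from h import *
Ra=orient(-70,36);g=np.array([447,217.7,9])+1.5*np.array([.34,-.94,0])
p=plan(g-100*Ra[:,2],Ra,12); plan(g,Ra,4,*p); print(g,g-100*Ra[:,2])
E
```

```text
12 rows: [-0.48, -0.01, 0.39, 0.21, -0.47, 0.65]
4 rows: [-0.0, 0.0, 0.5, 0.0, 0.0, 0.0]
[447.51 216.29   9.  ] [427.40656038 271.52374642  89.90169944]
```

apply_moves(
  rows=[
    [-0.48, -0.01, 0.39, 0.21, -0.47, 0.65, 0.5],
    [-0.48, -0.01, 0.39, 0.21, -0.47, 0.65, 0.5],
    [-0.48, -0.01, 0.39, 0.21, -0.47, 0.65, 0.5],
    [-0.48, -0.01, 0.39, 0.21, -0.47, 0.65, 0.5],
    [-0.48, -0.01, 0.39, 0.21, -0.47, 0.65, 0.5],
    [-0.48, -0.01, 0.39, 0.21, -0.47, 0.65, 0.5],
    [-0.48, -0.01, 0.39, 0.21, -0.47, 0.65, 0.5],
    [-0.48, -0.01, 0.39, 0.21, -0.47, 0.65, 0.5],
    [-0.48, -0.01, 0.39, 0.21, -0.47, 0.65, 0.5],
    [-0.48, -0.01, 0.39, 0.21, -0.47, 0.65, 0.5],
  ],
  squeeze=60,
)

```text
t: 1.35
tool_pos: [402.8, 324.4, 98.5]
tcp_rot: [1.379, 2.295, -0.419]
ft_force: [0.1, -0.0, 0.4]
opening: 42.6
finger_force: 0.0
```

apply_moves(
  rows=[
    [-0.48, -0.01, 0.39, 0.21, -0.47, 0.65, 0.5],
    [-0.48, -0.01, 0.39, 0.21, -0.47, 0.65, 0.5],
    [0, 0, 0, 0, 0, 0, 0.5],
  ],
)

```text
t: 1.72
tool_pos: [427.6, 268.1, 90.0]
tcp_rot: [1.491, 2.113, -0.487]
ft_force: [1.0, 0.1, 0.1]
opening: 42.4
finger_force: 0.0
```

```bash
cat > pl.py <<'E'
from h import *
from rig import manip
def st():
    s=manip.state();print("t",round(s["t"],2),"pos",s["tool_pos"].round(1),"z",R.from_rotvec(s["tcp_rot"]).as_matrix()[:,2].round(3),"j",s["joints"].round(2),"F",s["ft_force"].round(1),"op",round(s["opening"],1),"ff",round(s["finger_force"],1))
E
python3 - <<'E'
from pl import *
st()
Ra=orient(-70,36);g=np.array([447,217.7,9])+1.5*np.array([.34,-.94,0])
plan(g-100*Ra[:,2],Ra,1);plan(g-20*Ra[:,2],Ra,3)
d=manip.snapshot("side");cv2.imwrite("pics/s1.png",cv2.resize(d["image"][235:435,280:500],None,fx=2.7,fy=2.7,interpolation=2))
E
```

```text
t 1.73 pos [427.6 268.1  90. ] z [ 0.196 -0.555 -0.808] j [ 0.79  0.27  1.57 -0.56  1.6   0.52] F [1.  0.1 0.1] op 42.4 ff 0.0
1 rows: [0.05, 0.02, -0.04, -0.06, 0.01, -0.05]
3 rows: [0.02, 0.01, 0.52, -0.02, 0.0, -0.02]
```

View pics/s1.png

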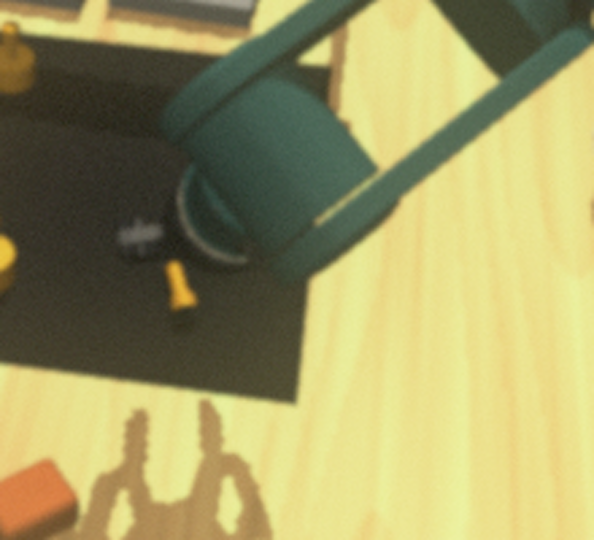

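The side crop shows the gripper at crop (160,235) lined up over the left dop, whose head is at crop (183,297). Nothing is in the way, so I descend.

apply_moves(
  rows=[
    [0.03, 0.01, 0.45, -0.03, 0, -0.03, 0.5],
    [0.03, 0.01, 0.45, -0.03, 0, -0.02, 0.5],
    [0, 0, 0.45, 0, 0, 0, 0.5],
    [0, 0, 0.2, 0, 0, 0, 0.5],
    [0, 0, 0, 0, 0, 0, 0.5],
  ],
)

```text
t: 2.4
tool_pos: [443.5, 229.7, 27.0]
tcp_rot: [1.481, 2.118, -0.477]
ft_force: [-0.2, -0.2, -1.1]
opening: 42.5
finger_force: 0.0
```

```bash
python3 - <<'E'
from pl import *
st()
Ra=orient(-70,36);g=np.array([447,217.7,9])+1.5*np.array([.34,-.94,0])
plan(g,Ra,1)
d=manip.snapshot("top");cv2.imwrite("pics/t1.png",cv2.resize(d["image"][240:345,175:285],None,fx=5,fy=5,interpolation=2))
E
```

```text
t 2.4 pos [443.5 229.7  27. ] z [ 0.204 -0.551 -0.809] j [ 0.72  0.3   1.68 -0.59  1.44  0.53] F [-0.2 -0.2 -1.1] op 42.5 ff 0.0
1 rows: [-0.01, -0.02, 0.46, 0.04, -0.0, 0.0]
```

apply_moves(
  rows=[
    [0, 0, 0.2, 0, 0, 0, 0.5],
    [0, 0, 0.18, 0, 0, 0, 0.5],
    [0, 0, 0, 0, 0, 0, 0.5],
  ],
)

```text
t: 2.82
tool_pos: [447.2, 218.3, 11.0]
tcp_rot: [1.481, 2.117, -0.48]
ft_force: [-1.0, -0.3, -0.5]
opening: 42.6
finger_force: 0.0
```

apply_moves(
  rows=[
    [0, -0.02, 0.05, 0, 0, 0, 0.5],
    [0, 0, 0, 0, 0, 0, 0.3],
    [0, 0, 0, 0, 0, 0, 0],
    [0, 0, 0, 0, 0, 0, 0],
    [0, 0, 0, 0, 0, 0, 0],
  ],
)

```text
t: 3.45
tool_pos: [447.4, 217.5, 10.1]
tcp_rot: [1.481, 2.117, -0.476]
ft_force: [-0.9, -0.1, 1.4]
opening: 8.6
finger_force: 58.6
```

apply_moves(
  rows=[
    [0, 0, -0.1, 0, 0, 0, 0],
    [0, 0, -0.3, 0, 0, 0, 0],
    [0, 0, -0.4, 0, 0, 0, 0],
    [0, 0, -0.4, 0, 0, 0, 0],
    [0, 0, -0.4, 0, 0, 0, 0],
    [0, 0, 0, 0, 0, 0, 0],
  ],
)

```text
t: 4.2
tool_pos: [431.6, 263.3, 76.4]
tcp_rot: [1.481, 2.117, -0.471]
ft_force: [0.2, 0.1, -1.4]
opening: 8.9
finger_force: 58.6
```

```bash
python3 - <<'E'
from pl import *
st()
out=[]
d=manip.snapshot("top");e=manip.snapshot("side")
cv2.imwrite("pics/g1.png",np.hstack([cv2.resize(d["image"][250:340,180:270],(390,390),interpolation=2),cv2.resize(e["image"][265:365,295:395],(390,390),interpolation=2)]))
E
```

```text
t 4.2 pos [431.6 263.3  76.4] z [ 0.208 -0.548 -0.81 ] j [ 0.78  0.28  1.6  -0.57  1.56  0.52] F [ 0.2  0.1 -1.4] op 8.9 ff 58.6
```

View pics/g1.png

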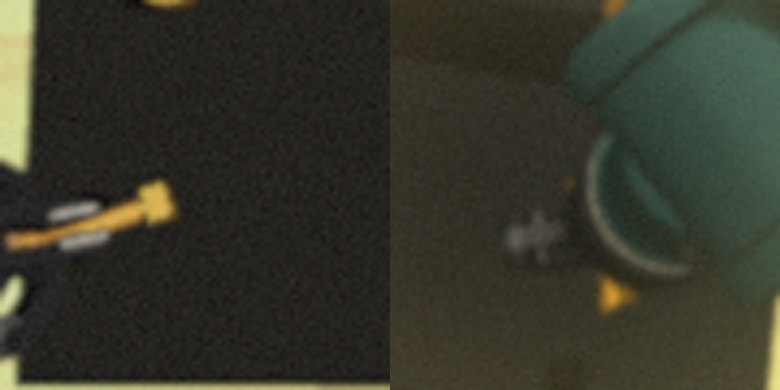

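The dop is gripped and lifted: key at top crop (157,202), head at side crop (612,293). Next I check that it hangs level.

```bash
python3 - <<'E'
from pl import *
t,s=load("top0"),load("side0")
tk=(180+157/4.333-.4,250+202/4.333-.4);th=(180+14/4.333-.4,250+241/4.333-.4)
sh=(295+(612-390)/3.9-.4,265+293/3.9-.4);sk=(295+(570-390)/3.9-.4,265+183/3.9-.4)
print("key",tri(t,tk,s,sk),"head",tri(t,th,s,sh))
for z in(70,80,90,100): print(z,onz(t,tk,z).round(1),onz(t,th,z).round(1),onz(s,sh,z).round(1),onz(s,sk,z).round(1))
E
```

```text
key (array([449.49535007, 226.05481894,  88.32451038]), [np.float64(5.210007592797059), np.float64(5.210007592796965)]) head (array([421.57828673, 305.73546993,  94.78438425]), [np.float64(0.40916429484383576), np.float64(0.4091642948439444)])
70 [445.8 229.5  70. ] [422.8 312.3  70. ] [424.3 282.5  70. ] [457.1 207.   70. ]
80 [445.  227.5  80. ] [422.2 309.6  80. ] [423.4 291.9  80. ] [455.8 217.3  80. ]
90 [444.1 225.4  90. ] [421.5 307.   90. ] [422.4 301.2  90. ] [454.5 227.5  90. ]
100 [443.3 223.4 100. ] [420.8 304.3 100. ] [421.5 310.6 100. ] [453.2 237.7 100. ]
```

```bash
cat >> pl.py <<'E'
O=np.array([561,-176.]);AZ=-94.4
ex=np.array([np.cos(np.radians(AZ)),np.sin(np.radians(AZ))]);ey=np.array([-ex[1],ex[0]])
def L(x,y,z): return np.append(O+x*ex+y*ey,z)
E
python3 - <<'E'
from pl import *
st()
Rp=orient(AZ,36);w=L(0,97,58);b=w-130*Rp[:,2];print(b,w)
p=plan(b,Rp,12);plan(w,Rp,4,*p)
E
```

```text
t 4.3 pos [430.7 261.5  74.4] z [ 0.205 -0.551 -0.809] j [ 0.78  0.28  1.6  -0.57  1.56  0.52] F [-0.2  0.2 -1.4] op 8.5 ff 58.6
[ 663.5763777  -107.25486827  163.17220927] [ 657.71411697 -183.44174573   58.        ]
12 rows: [-0.63, 0.29, 0.28, 0.2, -0.0, 0.27]
4 rows: [0.0, 0.0, 0.65, 0.0, 0.0, 0.0]
```

apply_moves(
  rows=[
    [-0.63, 0.29, 0.28, 0.2, 0, 0.27, 0],
    [-0.63, 0.29, 0.28, 0.2, 0, 0.27, 0],
    [-0.63, 0.29, 0.28, 0.2, 0, 0.27, 0],
    [-0.63, 0.29, 0.28, 0.2, 0, 0.27, 0],
    [-0.63, 0.29, 0.28, 0.2, 0, 0.27, 0],
    [-0.63, 0.29, 0.28, 0.2, 0, 0.27, 0],
    [-0.63, 0.29, 0.28, 0.2, 0, 0.27, 0],
    [-0.63, 0.29, 0.28, 0.2, 0, 0.27, 0],
    [-0.63, 0.29, 0.28, 0.2, 0, 0.27, 0],
    [-0.63, 0.29, 0.28, 0.2, 0, 0.27, 0],
  ],
)

```text
t: 5.55
tool_pos: [636.1, -41.9, 145.1]
tcp_rot: [1.865, 1.861, -0.608]
ft_force: [0.8, 0.4, -1.9]
opening: 8.7
finger_force: 58.6
```

apply_moves(
  rows=[
    [-0.63, 0.29, 0.28, 0.2, 0, 0.27, 0],
    [-0.63, 0.29, 0.28, 0.2, 0, 0.27, 0],
    [0, 0, 0, 0, 0, 0, 0],
  ],
)

```text
t: 5.92
tool_pos: [664.1, -111.7, 160.0]
tcp_rot: [1.94, 1.798, -0.632]
ft_force: [0.1, -0.2, -1.5]
opening: 8.6
finger_force: 58.6
```

```bash
python3 - <<'E'
from pl import *
st()
Rp=orient(AZ,36);w=L(0,97,58)
plan(w,Rp,5)
d=manip.snapshot("top");e=manip.snapshot("side")
cv2.imwrite("pics/g2.png",np.hstack([cv2.resize(d["image"][170:300,290:420],(390,390),interpolation=2),cv2.resize(e["image"][130:260,240:370],(390,390),interpolation=2)]))
E
```

```text
t 5.92 pos [ 664.1 -111.7  160. ] z [-0.046 -0.586 -0.809] j [ 0.03  0.44  1.21 -0.62  1.58  0.13] F [ 0.1 -0.2 -1.5] op 8.6 ff 58.6
5 rows: [0.01, -0.0, 0.5, -0.0, 0.0, 0.0]
```

View pics/g2.png

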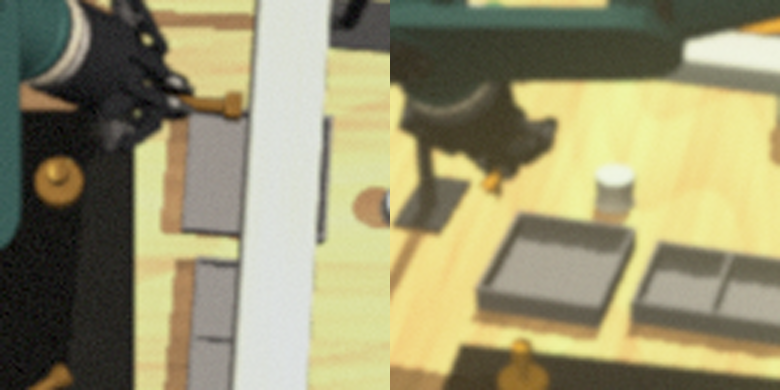

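The pictures show the dop pointing across the bar, with its key at top crop (234,104) and its head at side crop (492,182). It is clear of the lamp.

```bash
python3 - <<'E'
from pl import *
t,s=load("top0"),load("side0")
tk=(290+234/3-.3,170+104/3-.3); sh=(240+102/3-.3,130+182/3-.3)
for z in(160,170,180,190):
    a=onz(t,tk,z)[:2];b=onz(s,sh,z)[:2];P=np.array([664.1,-111.7])
    print(z,"key along/across",((a-P)@ex).round(1),((a-P)@ey).round(1),"head",((b-P)@ex).round(1),((b-P)@ey).round(1))
E
```

```text
160 key along/across 38.9 1.4 head -22.2 2.7
170 key along/across 38.3 -1.2 head -37.0 -2.6
180 key along/across 37.7 -3.9 head -51.8 -7.9
190 key along/across 37.1 -6.6 head -66.5 -13.1
```

apply_moves(
  rows=[
    [0.01, 0, 0.5, 0, 0, 0, 0],
    [0.01, 0, 0.5, 0, 0, 0, 0],
    [0.01, 0, 0.5, 0, 0, 0, 0],
    [0.01, 0, 0.5, 0, 0, 0, 0],
    [0.01, 0, 0.5, 0, 0, 0, 0],
    [0, 0, 0, 0, 0, 0, 0],
  ],
)

```text
t: 6.78
tool_pos: [656.5, -178.8, 54.7]
tcp_rot: [1.936, 1.807, -0.635]
ft_force: [0.1, -0.0, -1.7]
opening: 8.9
finger_force: 58.7
```

```bash
python3 - <<'E'
from pl import *
st()
Rp=orient(AZ,36);plan(L(0,98,17),Rp,3)
print(Rp.T@[0,0,-1])
E
```

```text
t 6.78 pos [ 656.5 -178.8   54.7] z [-0.048 -0.585 -0.81 ] j [-0.07  0.5   1.34 -0.64  1.36  0.16] F [ 0.1 -0.  -1.7] op 8.9 ff 58.7
3 rows: [0.12, 0.02, 0.22, -0.01, -0.0, 0.03]
[0.58778525 0.         0.80901699]
```

apply_moves(
  rows=[
    [0.12, 0.02, 0.22, 0, 0, 0.03, 0],
    [0.12, 0.02, 0.22, 0, 0, 0.03, 0],
    [0.1, 0.02, 0.17, 0, 0, 0.03, 0],
    [0, 0, 0, 0, 0, 0, 0],
  ],
)

```text
t: 7.28
tool_pos: [661.1, -183.6, 21.9]
tcp_rot: [1.943, 1.794, -0.628]
ft_force: [-0.4, 0.4, -0.8]
opening: 9.2
finger_force: 58.7
```

apply_moves(
  rows=[
    [0.02, 0, 0.03, 0, 0, 0, 0],
    [0.02, 0, 0.03, 0, 0, 0, 0],
    [0, 0, 0, 0, 0, 0, 0],
  ],
)

```text
t: 7.65
tool_pos: [661.9, -183.9, 20.1]
tcp_rot: [1.943, 1.792, -0.625]
ft_force: [0.3, 0.4, -1.8]
opening: 8.4
finger_force: 58.7
```

apply_moves(
  rows=[
    [0.03, -0.05, 0.04, 0, 0, 0, 0],
    [0.03, -0.05, 0.04, 0, 0, 0, 0],
    [0, 0, 0, 0, 0, 0, 0],
  ],
)

```text
t: 8.02
tool_pos: [656.4, -183.4, 14.4]
tcp_rot: [1.943, 1.793, -0.626]
ft_force: [-0.1, 0.0, -1.4]
opening: 8.7
finger_force: 58.7
```

apply_moves(
  rows=[
    [0.02, 0, 0.03, 0, 0, 0, 0],
    [0.01, 0, 0.02, 0, 0, 0, 0],
    [0, 0, 0, 0, 0, 0, 0],
  ],
)

```text
t: 8.4
tool_pos: [657.0, -183.6, 14.1]
tcp_rot: [1.942, 1.79, -0.626]
ft_force: [-3.2, 3.0, 6.5]
opening: 8.6
finger_force: 59.5
```

apply_moves(
  rows=[
    [0, 0, 0, 0, 0, 0, 0.2],
    [0, 0, 0, 0, 0, 0, 0.25],
    [0, 0, 0, 0, 0, 0, 0.25],
    [-0.06, 0, -0.08, 0, 0, 0, 0.25],
    [-0.2, 0, -0.26, 0, 0, 0, 0.25],
    [-0.2, 0, -0.26, 0, 0, 0, 0.25],
    [0, 0, -0.5, 0, 0, 0, 0.25],
    [0, 0, -0.8, 0, 0, 0, 0.25],
    [0, 0, -0.8, 0, 0, 0, 0.4],
    [0, 0, -0.5, 0, 0, 0, 0.5],
  ],
)

```text
t: 9.65
tool_pos: [663.2, -107.5, 159.5]
tcp_rot: [1.942, 1.79, -0.619]
ft_force: [0.3, -0.4, -0.5]
opening: 42.5
finger_force: 0.0
```

```bash
python3 - <<'E'
from pl import *
st()
d=-56;u=np.array([np.cos(np.radians(d)),np.sin(np.radians(d)),0])
Ra=orient(d,36);g=np.array([434,25.5,9])
p=plan(g-80*Ra[:,2],Ra,11);plan(g,Ra,4,*p); print(g-80*Ra[:,2])
e=manip.snapshot("side");cv2.imwrite("pics/p1.png",cv2.resize(e["image"][180:260,250:390],None,fx=5,fy=5,interpolation=2));np.savez("side1.npz",**e)
m=brass(e,(262,190,325,245));c=cv2.findContours(m,0,2)[0]
print([(cv2.contourArea(k),cv2.boundingRect(k),[onz(e,q[0],14)[:2].round(0).tolist() for q in cv2.approxPolyDP(k,2,True)]) for k in c if cv2.contourArea(k)>10])
E
```

```text
t 9.65 pos [ 663.2 -107.5  159.5] z [-0.037 -0.586 -0.81 ] j [ 0.04  0.43  1.22 -0.62  1.57  0.14] F [ 0.3 -0.4 -0.5] op 42.5 ff 0.0
11 rows: [0.43, -0.39, -0.12, -0.34, 0.0, -0.48]
4 rows: [0.0, -0.0, 0.4, 0.0, 0.0, 0.0]
[407.70517265  64.4836847   73.72135955]
[(19.0, (318, 239, 7, 5), [[559.0, -92.0], [551.0, -89.0], [546.0, -107.0], [559.0, -105.0]]), (95.0, (268, 234, 41, 9), [[694.0, -103.0], [691.0, -90.0], [676.0, -84.0], [585.0, -91.0]]), (105.0, (282, 205, 15, 21), [[652.0, -247.0], [670.0, -239.0], [661.0, -211.0], [665.0, -153.0], [654.0, -151.0], [645.0, -229.0]])]
```

apply_moves(
  rows=[
    [0.43, -0.39, -0.12, -0.34, 0, -0.48, 0.5],
    [0.43, -0.39, -0.12, -0.34, 0, -0.48, 0.5],
    [0.43, -0.39, -0.12, -0.34, 0, -0.48, 0.5],
    [0.43, -0.39, -0.12, -0.34, 0, -0.48, 0.5],
    [0.43, -0.39, -0.12, -0.34, 0, -0.48, 0.5],
    [0.43, -0.39, -0.12, -0.34, 0, -0.48, 0.5],
    [0.43, -0.39, -0.12, -0.34, 0, -0.48, 0.5],
    [0.43, -0.39, -0.12, -0.34, 0, -0.48, 0.5],
    [0.43, -0.39, -0.12, -0.34, 0, -0.48, 0.5],
    [0.43, -0.39, -0.12, -0.34, 0, -0.48, 0.5],
  ],
)

```text
t: 10.95
tool_pos: [432.9, 55.7, 77.3]
tcp_rot: [1.265, 2.231, -0.412]
ft_force: [-0.5, -0.6, -0.1]
opening: 42.6
finger_force: 0.0
```

apply_moves(
  rows=[
    [0.43, -0.39, -0.12, -0.34, 0, -0.48, 0.5],
    [0, 0, 0, 0, 0, 0, 0.5],
  ],
)

```text
t: 11.2
tool_pos: [404.0, 63.2, 68.5]
tcp_rot: [1.193, 2.265, -0.393]
ft_force: [-0.2, -0.6, -0.3]
opening: 42.8
finger_force: 0.0
```

```bash
python3 - <<'E'
from pl import *
st()
Ra=orient(-56,36);g=np.array([434,25.5,9.5])
plan(g-12*Ra[:,2],Ra,4)
E
```

```text
t 11.2 pos [404.   63.2  68.5] z [ 0.329 -0.487 -0.809] j [ 0.49 -0.16  2.07 -0.67  1.23  0.12] F [-0.2 -0.6 -0.3] op 42.8 ff 0.0
4 rows: [-0.02, 0.02, 0.32, 0.0, -0.0, 0.02]
```

apply_moves(
  rows=[
    [-0.02, 0.02, 0.32, 0, 0, 0.02, 0.5],
    [-0.02, 0.02, 0.32, 0, 0, 0.02, 0.5],
    [-0.02, 0.02, 0.32, 0, 0, 0.02, 0.5],
    [-0.02, 0.02, 0.32, 0, 0, 0.02, 0.5],
    [0, 0, 0, 0, 0, 0, 0.5],
  ],
)

```text
t: 11.82
tool_pos: [432.9, 31.1, 19.7]
tcp_rot: [1.206, 2.257, -0.39]
ft_force: [0.0, 0.0, -0.0]
opening: 43.2
finger_force: 0.0
```

```bash
python3 - <<'E'
from pl import *
st()
Ra=orient(-56,36);g=np.array([434,25.5,9.5])
plan(g,Ra,2)
E
```

```text
t 11.82 pos [432.9  31.1  19.7] z [ 0.328 -0.488 -0.809] j [ 0.38 -0.06  2.1  -0.72  1.07  0.13] F [ 0.  0. -0.] op 43.2 ff 0.0
2 rows: [0.02, -0.02, 0.11, -0.0, 0.0, -0.02]
```

apply_moves(
  rows=[
    [0.02, -0.02, 0.11, 0, 0, -0.02, 0.5],
    [0.02, -0.02, 0.11, 0, 0, -0.02, 0.5],
    [0, 0, 0, 0, 0, 0, 0.3],
    [0, 0, 0, 0, 0, 0, 0],
    [0, 0, 0, 0, 0, 0, 0],
    [0, 0, 0, 0, 0, 0, 0],
  ],
)

```text
t: 12.58
tool_pos: [433.3, 26.9, 9.8]
tcp_rot: [1.199, 2.261, -0.39]
ft_force: [-2.4, 1.1, 1.9]
opening: 8.7
finger_force: 58.6
```

apply_moves(
  rows=[
    [0, 0, -0.1, 0, 0, 0, 0],
    [0, 0, -0.3, 0, 0, 0, 0],
    [0, 0, -0.4, 0, 0, 0, 0],
    [0, 0, -0.4, 0, 0, 0, 0],
    [0, 0, -0.3, 0, 0, 0, 0],
    [0, 0, 0, 0, 0, 0, 0],
  ],
)

```text
t: 13.32
tool_pos: [409.1, 64.2, 71.2]
tcp_rot: [1.198, 2.261, -0.387]
ft_force: [0.9, -1.0, -1.1]
opening: 8.7
finger_force: 58.6
```

```bash
python3 - <<'E'
from pl import *
st()
Rp=orient(AZ,36);w=L(0,54,58);b=w-130*Rp[:,2];print(b,w)
p=plan(b,Rp,10)
E
```

```text
t 13.32 pos [409.1  64.2  71.2] z [ 0.332 -0.485 -0.809] j [ 0.48 -0.15  2.06 -0.67  1.23  0.12] F [ 0.9 -1.  -1.1] op 8.7 ff 58.6
[ 620.70310935 -103.95595006  163.17220927] [ 614.84084862 -180.14282752   58.        ]
10 rows: [-0.47, 0.31, 0.12, 0.38, -0.0, 0.52]
```

apply_moves(
  rows=[
    [-0.47, 0.31, 0.12, 0.38, 0, 0.52, 0],
    [-0.47, 0.31, 0.12, 0.38, 0, 0.52, 0],
    [-0.47, 0.31, 0.12, 0.38, 0, 0.52, 0],
    [-0.47, 0.31, 0.12, 0.38, 0, 0.52, 0],
    [-0.47, 0.31, 0.12, 0.38, 0, 0.52, 0],
    [-0.47, 0.31, 0.12, 0.38, 0, 0.52, 0],
    [-0.47, 0.31, 0.12, 0.38, 0, 0.52, 0],
    [-0.47, 0.31, 0.12, 0.38, 0, 0.52, 0],
    [-0.47, 0.31, 0.12, 0.38, 0, 0.52, 0],
    [-0.47, 0.31, 0.12, 0.38, 0, 0.52, 0],
  ],
)

```text
t: 14.58
tool_pos: [618.2, -105.7, 158.3]
tcp_rot: [1.945, 1.795, -0.637]
ft_force: [-0.0, 0.8, -1.4]
opening: 8.7
finger_force: 58.6
```

apply_moves(
  rows=[
    [0, 0, 0, 0, 0, 0, 0],
    [0, 0, 0, 0, 0, 0, 0],
  ],
)

```text
t: 14.82
tool_pos: [617.3, -104.7, 158.1]
tcp_rot: [1.943, 1.797, -0.637]
ft_force: [-1.3, 0.1, -1.2]
opening: 8.6
finger_force: 58.7
```

```bash
python3 - <<'E'
from pl import *
st()
Rp=orient(AZ,36);w=L(0,54,55)
plan(w,Rp,5)
d=manip.snapshot("top");m=brass(d,(345,190,378,240));h=m.copy()
for c in cv2.findContours(m,0,2)[0]:
    if cv2.contourArea(c)>8: print(cv2.boundingRect(c),cv2.contourArea(c),[(((onz(d,q[0],165)[:2]-manip.state()["tool_pos"][:2])@np.c_[ex,ey]).round(1)).tolist() for q in cv2.approxPolyDP(c,1.5,True)])
E
```

```text
t 14.82 pos [ 617.3 -104.7  158.1] z [-0.051 -0.586 -0.809] j [ 0.05  0.34  1.34 -0.62  1.56  0.16] F [-1.3  0.1 -1.2] op 8.6 ff 58.7
5 rows: [-0.0, 0.02, 0.51, -0.01, 0.0, 0.0]
(345, 216, 27, 12) 116.5 [[52.5, 14.3], [28.1, 17.4], [24.3, 2.2], [-9.6, 4.5], [5.5, -4.2], [44.3, -8.6]]
```

apply_moves(
  rows=[
    [0, 0, 0.51, 0, 0, 0, 0],
    [0, 0, 0.51, 0, 0, 0, 0],
    [0, 0, 0.51, 0, 0, 0, 0],
    [0, 0, 0.51, 0, 0, 0, 0],
    [0, 0, 0.51, 0, 0, 0, 0],
    [0, 0, 0, 0, 0, 0, 0],
  ],
)

```text
t: 15.62
tool_pos: [609.3, -179.2, 53.8]
tcp_rot: [1.943, 1.799, -0.64]
ft_force: [0.7, -0.6, -1.7]
opening: 8.7
finger_force: 58.7
```

```bash
python3 - <<'E'
from pl import *
st()
Rp=orient(AZ,36);plan(L(0,54,18),Rp,3)
E
```

```text
t 15.62 pos [ 609.3 -179.2   53.8] z [-0.053 -0.586 -0.809] j [-0.07  0.41  1.47 -0.65  1.33  0.19] F [ 0.7 -0.6 -1.7] op 8.7 ff 58.7
3 rows: [0.14, 0.04, 0.2, -0.03, 0.0, 0.01]
```

apply_moves(
  rows=[
    [0.14, 0.03, 0.2, -0.03, 0, 0, 0],
    [0.14, 0.03, 0.2, 0, 0, 0, 0],
    [0.14, 0.02, 0.2, 0, 0, 0, 0],
    [0, 0, 0, 0, 0, 0, 0],
  ],
)

```text
t: 16.12
tool_pos: [614.8, -180.1, 18.1]
tcp_rot: [1.94, 1.798, -0.634]
ft_force: [-0.2, 0.2, -1.4]
opening: 8.7
finger_force: 58.7
```

apply_moves(
  rows=[
    [0.02, 0, 0.03, 0, 0, 0, 0],
    [0.01, 0, 0.02, 0, 0, 0, 0],
    [0, 0, 0, 0, 0, 0, 0],
  ],
)

```text
t: 16.5
tool_pos: [615.8, -180.8, 17.4]
tcp_rot: [1.94, 1.795, -0.631]
ft_force: [-1.0, 0.0, 0.1]
opening: 9.3
finger_force: 58.7
```

apply_moves(
  rows=[
    [0.02, -0.01, 0.03, 0, 0, 0, 0],
    [0.02, 0, 0.02, 0, 0, 0, 0],
    [0, 0, 0, 0, 0, 0, 0],
  ],
)

```text
t: 16.88
tool_pos: [615.2, -180.6, 14.0]
tcp_rot: [1.94, 1.795, -0.632]
ft_force: [-0.2, 0.4, 0.1]
opening: 8.4
finger_force: 58.9
```

apply_moves(
  rows=[
    [0.01, 0, 0.02, 0, 0, 0, 0],
    [0, 0, 0, 0, 0, 0, 0],
  ],
)

```text
t: 17.12
tool_pos: [615.3, -180.7, 13.9]
tcp_rot: [1.94, 1.794, -0.632]
ft_force: [-1.9, 3.1, 5.5]
opening: 8.9
finger_force: 59.3
```

apply_moves(
  rows=[
    [0, 0, 0, 0, 0, 0, 0.2],
    [0, 0, 0, 0, 0, 0, 0.25],
    [0, 0, 0, 0, 0, 0, 0.25],
    [-0.06, 0, -0.08, 0, 0, 0, 0.25],
    [-0.2, 0, -0.26, 0, 0, 0, 0.25],
    [-0.2, 0, -0.26, 0, 0, 0, 0.25],
    [0, 0, -0.5, 0, 0, 0, 0.25],
    [0, 0, -0.8, 0, 0, 0, 0.25],
    [0, 0, -0.8, 0, 0, 0, 0.4],
    [0, 0, -0.5, 0, 0, 0, 0.55],
  ],
)

```text
t: 18.38
tool_pos: [622.1, -104.3, 159.9]
tcp_rot: [1.939, 1.793, -0.625]
ft_force: [0.2, 0.3, -0.0]
opening: 47.2
finger_force: 0.0
```

```bash
python3 - <<'E'
from pl import *
st()
t,s=load("top0"),load("side0")
for a,b in (((215.3,240.8),(274.7,317)),((308,226.6),(283.2,247))): print(tri(t,a,s,b),onz(s,b,54).round(1))
Rw=orient(AZ,42);
for k in ((592.3,239,54),(629,-4.5,54)):
    g=np.array(k)+17*Rw[:,2];print("g",g.round(1),"hover",(g-60*Rw[:,2]).round(1));plan(g-60*Rw[:,2],Rw,8)
e=manip.snapshot("side");np.savez("side2.npz",**e)
m=brass(e,(268,198,318,233))
for c in cv2.findContours(m,0,2)[0]:
    if cv2.contourArea(c)>10:
        W=np.array([onz(e,q[0],14)[:2]-O for q in c])@np.c_[ex,ey];print(cv2.minAreaRect(W.astype(np.float32)),W.min(0).round(),W.max(0).round())
E
```

```text
t 18.38 pos [ 622.1 -104.3  159.9] z [-0.041 -0.587 -0.809] j [ 0.05  0.35  1.33 -0.62  1.55  0.16] F [ 0.2  0.3 -0. ] op 47.2 ff 0.0
(array([591.42896787, 238.13281724,  60.73476257]), [np.float64(0.9015748446234694), np.float64(0.9015748446235203)]) [594.2 231.4  54. ]
(array([629.09688873,  -2.51084133,  57.04673358]), [np.float64(0.2909861852462428), np.float64(0.29098618524627523)]) [629.8  -6.2  54. ]
g [591.4 227.7  41.4] hover [594.5 267.7  86. ]
8 rows: [0.84, -0.14, -0.43, 0.01, -0.12, -0.0]
g [628.1 -15.8  41.4] hover [631.2  24.2  86. ]
8 rows: [0.37, -0.0, -0.06, 0.01, -0.12, -0.0]
((14.783687591552734, 57.64997863769531), (20.629056930541992, 107.2222671508789), 89.19564819335938) [-39.  47.] [68. 68.]
((15.08151626586914, 98.42942810058594), (97.77982330322266, 23.2958984375), 4.0241265296936035) [-34.  88.] [ 64. 113.]
```

```bash
python3 - <<'E'
from pl import *
e=load("side2");cv2.imwrite("pics/c2.png",cv2.resize(e["image"][192:248,258:338],None,fx=9,fy=9,interpolation=2))
for x in(-60,60):
    for y in(22,128): print((x,y),(proj(e,L(x,y,24))-[258,192])*9, (proj(e,L(x,y,4))-[258,192])*9)
for y in (54,97):
    for x in (-45,45): print("dop end",x,y,(proj(e,L(x,y,14))-[258,192])*9)
E
```

```text
(-60, 22) [459.1615125  357.88804324] [459.92143383 413.12919095]
(-60, 128) [109.59694496 304.22764443] [113.01552229 359.12276289]
(60, 22) [562.32436367 131.21342922] [562.28781348 185.05684588]
(60, 128) [230.63912857  83.45704866] [232.99732373 136.94878759]
dop end -45 54 [367.61525269 339.5758492 ]
dop end 45 54 [448.75588935 170.45412539]
dop end -45 97 [227.31734465 318.06287435]
dop end 45 97 [313.85366169 150.73487629]
```

View pics/c2.png

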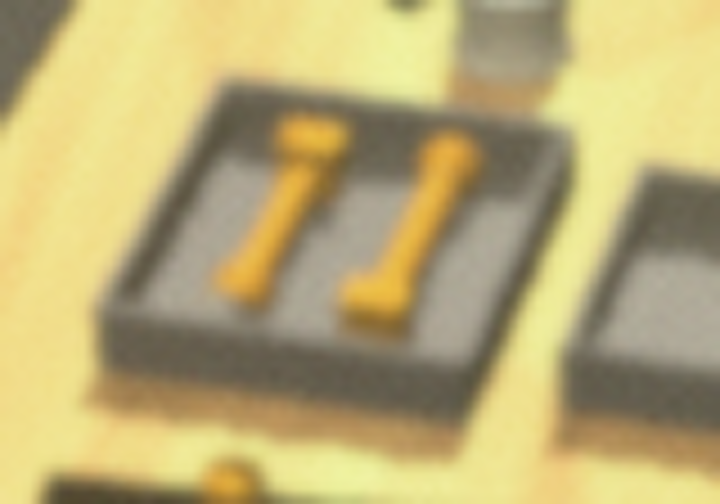

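The crop shows both dop sticks flat in the undivided tray, side by side and lengthwise, at crop (280,210) and (410,230). Now the weights.

apply_moves(
  rows=[
    [0.37, 0, -0.06, 0.01, -0.12, 0, 0.55],
    [0.37, 0, -0.06, 0.01, -0.12, 0, 0.55],
    [0.37, 0, -0.06, 0.01, -0.12, 0, 0.55],
    [0.37, 0, -0.06, 0.01, -0.12, 0, 0.55],
    [0.37, 0, -0.06, 0.01, -0.12, 0, 0.55],
    [0.37, 0, -0.06, 0.01, -0.12, 0, 0.55],
    [0.37, 0, -0.06, 0.01, -0.12, 0, 0.55],
    [0.37, 0, -0.06, 0.01, -0.12, 0, 0.55],
    [0, 0, 0, 0, 0, 0, 0.55],
  ],
)

```text
t: 19.55
tool_pos: [630.7, 26.2, 80.4]
tcp_rot: [1.877, 1.737, -0.727]
ft_force: [0.5, -0.2, 0.4]
opening: 46.6
finger_force: 0.0
```

```bash
python3 - <<'E'
from pl import *
st()
Rw=orient(AZ,42);g=np.array((629,-3.7,54))+17*Rw[:,2]
plan(g-10*Rw[:,2],Rw,4)
E
```

```text
t 19.55 pos [630.7  26.2  80.4] z [-0.061 -0.665 -0.745] j [ 0.27  0.54  1.27 -0.67  1.63  0.42] F [ 0.5 -0.2  0.4] op 46.6 ff 0.0
4 rows: [-0.02, 0.0, 0.23, -0.02, -0.01, 0.01]
```

apply_moves(
  rows=[
    [-0.02, 0, 0.23, -0.02, 0, 0.01, 0.55],
    [-0.02, 0, 0.23, -0.02, 0, 0.01, 0.55],
    [-0.02, 0, 0.23, 0, 0, 0, 0.55],
    [-0.02, 0, 0.23, 0, 0, 0, 0.55],
    [0, 0, 0, 0, 0, 0, 0.55],
  ],
)

```text
t: 20.18
tool_pos: [627.5, -10.0, 49.5]
tcp_rot: [1.879, 1.732, -0.722]
ft_force: [-1.1, 0.5, -0.9]
opening: 47.0
finger_force: 0.0
```

```bash
python3 - <<'E'
from pl import *
st()
Rw=orient(AZ,42);g=np.array((629,-3.7,54))+17*Rw[:,2];print(g)
plan(g,Rw,2)
E
```

```text
t 20.18 pos [627.5 -10.   49.5] z [-0.058 -0.665 -0.745] j [ 0.22  0.54  1.34 -0.69  1.54  0.43] F [-1.1  0.5 -0.9] op 47.0 ff 0.0
[628.12730415 -15.04169472  41.36653797]
2 rows: [0.02, 0.01, 0.09, -0.03, -0.01, -0.01]
```

apply_moves(
  rows=[
    [0.02, 0.01, 0.09, -0.03, 0, 0, 0.55],
    [0.02, 0.01, 0.09, -0.02, 0, 0, 0.55],
    [0, 0, 0, 0, 0, 0, 0.35],
    [0, 0, 0, 0, 0, 0, 0.1],
    [0, 0, 0, 0, 0, 0, 0],
    [0, 0, 0, 0, 0, 0, 0],
  ],
  squeeze=50,
)

```text
t: 20.92
tool_pos: [628.8, -13.1, 42.5]
tcp_rot: [1.875, 1.733, -0.714]
ft_force: [-1.7, 0.2, -0.4]
opening: 16.0
finger_force: 48.7
```

apply_moves(
  rows=[
    [-0.03, 0, -0.04, 0, 0, 0, 0],
    [-0.14, 0, -0.14, 0, 0, 0, 0],
    [-0.3, 0, -0.3, 0, 0, 0, 0],
    [-0.3, 0, -0.35, 0, 0, 0, 0],
    [-0.3, 0, -0.35, 0, 0, 0, 0],
    [-0.3, 0, -0.35, 0, 0, 0, 0],
    [0, 0, 0, 0, 0, 0, 0],
  ],
)

```text
t: 21.8
tool_pos: [630.3, -13.0, 149.1]
tcp_rot: [1.875, 1.729, -0.706]
ft_force: [0.1, -0.0, -2.7]
opening: 16.2
finger_force: 48.9
```

```bash
python3 - <<'E'
from pl import *
st()
# knob->TCP offset kept from grasp
Rw=orient(AZ,42);off=17*Rw[:,2]
w=L(-10,-40,58)+off+[0,0,45];b=w-90*Rw[:,2];print(b.round(1),w.round(1))
plan(b,Rw,6)
s=load("side0");e=manip.snapshot("side");m=brass(e,(235,120,420,262))
for c in cv2.findContours(m,0,2)[0]:
    if cv2.contourArea(c)>60: print(cv2.boundingRect(c),cv2.contourArea(c))
E
```

```text
t 21.8 pos [630.3 -13.  149.1] z [-0.045 -0.664 -0.746] j [ 0.22  0.44  1.26 -0.7   1.66  0.32] F [ 0.1 -0.  -2.7] op 16.2 ff 48.9
[ 525.6 -114.3  157.2] [ 521.  -174.3   90.4]
6 rows: [-0.29, -0.32, 0.22, 0.01, -0.01, -0.01]
(235, 250, 25, 12) 207.0
(319, 239, 54, 10) 126.5
(401, 231, 11, 31) 105.5
(268, 212, 41, 31) 391.5
(296, 207, 16, 22) 109.0
(235, 205, 17, 37) 138.0
(367, 173, 18, 13) 145.0
```

apply_moves(
  rows=[
    [-0.29, -0.32, 0.22, 0, 0, 0, 0],
    [-0.29, -0.32, 0.22, 0, 0, 0, 0],
    [-0.29, -0.32, 0.22, 0, 0, 0, 0],
    [-0.29, -0.32, 0.22, 0, 0, 0, 0],
    [-0.29, -0.32, 0.22, 0, 0, 0, 0],
    [-0.29, -0.32, 0.22, 0, 0, 0, 0],
    [0, 0, 0, 0, 0, 0, 0],
  ],
)

```text
t: 22.72
tool_pos: [522.5, -115.1, 152.4]
tcp_rot: [1.876, 1.733, -0.718]
ft_force: [0.4, 0.9, -3.7]
opening: 15.8
finger_force: 49.2
```

```bash
python3 - <<'E'
from pl import *
st()
Rw=orient(AZ,42);off=17*Rw[:,2]
w=L(-10,-40,58)+off+[0,0,29];print(w);plan(w,Rw,5)
d=manip.snapshot("top");np.savez("topw.npz",**d);e=manip.snapshot("side");np.savez("sidew.npz",**e)
E
```

```text
t 22.73 pos [ 522.5 -115.1  152.4] z [-0.054 -0.665 -0.745] j [ 0.08  0.17  1.6  -0.72  1.52  0.25] F [ 0.4  0.9 -3.7] op 15.8 ff 49.2
[ 521.01238435 -174.30240607   74.36653797]
5 rows: [0.03, 0.01, 0.39, -0.01, -0.01, -0.0]
```

apply_moves(
  rows=[
    [0.03, 0.01, 0.39, 0, 0, 0, 0],
    [0.03, 0.01, 0.39, 0, 0, 0, 0],
    [0.03, 0.01, 0.39, 0, 0, 0, 0],
    [0.03, 0.01, 0.39, 0, 0, 0, 0],
    [0.03, 0.01, 0.39, 0, 0, 0, 0],
    [0, 0, 0, 0, 0, 0, 0],
  ],
)

```text
t: 23.58
tool_pos: [521.4, -174.1, 74.1]
tcp_rot: [1.876, 1.735, -0.718]
ft_force: [-1.3, -0.8, -3.8]
opening: 16.4
finger_force: 49.1
```

```bash
python3 - <<'E'
from pl import *
st()
Rw=orient(AZ,42);off=17*Rw[:,2]
w=L(-10,-40,58)+off+[0,0,4];print(w);plan(w,Rw,3)
e=manip.snapshot("side");m=brass(e,(318,180,375,235))
for c in cv2.findContours(m,0,2)[0]:
    if cv2.contourArea(c)>30: print(cv2.boundingRect(c),cv2.contourArea(c),cv2.minAreaRect(c))
for z in (32,58,76,94): print(z,proj(e,L(-10,-40,z)).round(1))
E
```

```text
t 23.57 pos [ 521.4 -174.1   74.1] z [-0.054 -0.664 -0.745] j [-0.03  0.24  1.7  -0.75  1.34  0.28] F [-1.3 -0.8 -3.8] op 16.4 ff 49.1
[ 521.01238435 -174.30240607   49.36653797]
3 rows: [0.11, -0.0, 0.12, -0.01, -0.01, -0.0]
(329, 206, 17, 18) 206.0 ((337.0, 214.5), (17.0, 16.0), 90.0)
32 [336.7 221.8]
58 [336.9 213.7]
76 [337. 208.]
94 [337.1 202.2]
```

apply_moves(
  rows=[
    [0.11, 0, 0.12, 0, 0, 0, 0],
    [0.11, 0, 0.12, 0, 0, 0, 0],
    [0.11, 0, 0.12, 0, 0, 0, 0],
    [0, 0, 0, 0, 0, 0, 0],
  ],
)

```text
t: 24.12
tool_pos: [522.0, -173.3, 50.6]
tcp_rot: [1.874, 1.734, -0.716]
ft_force: [-0.1, -0.0, -3.9]
opening: 16.2
finger_force: 49.2
```

apply_moves(
  rows=[
    [0.02, 0, 0.02, 0, 0, 0, 0],
    [0.02, 0, 0.02, 0, 0, 0, 0],
    [0, 0, 0, 0, 0, 0, 0],
  ],
)

```text
t: 24.5
tool_pos: [522.7, -173.3, 49.0]
tcp_rot: [1.875, 1.732, -0.714]
ft_force: [-0.2, -0.3, -2.7]
opening: 16.0
finger_force: 49.2
```

apply_moves(
  rows=[
    [0.02, 0, 0.02, 0, 0, 0, 0],
    [0.01, 0, 0.02, 0, 0, 0, 0],
    [0, 0, 0, 0, 0, 0, 0],
  ],
)

```text
t: 24.88
tool_pos: [522.7, -173.6, 46.6]
tcp_rot: [1.874, 1.732, -0.714]
ft_force: [-0.9, -0.1, -3.5]
opening: 16.0
finger_force: 49.5
```

apply_moves(
  rows=[
    [0.01, 0, 0.01, 0, 0, 0, 0],
    [0.01, 0, 0.01, 0, 0, 0, 0],
    [0, 0, 0, 0, 0, 0, 0],
  ],
)

```text
t: 25.25
tool_pos: [522.8, -173.8, 46.5]
tcp_rot: [1.874, 1.73, -0.715]
ft_force: [-3.2, 1.8, 4.9]
opening: 16.1
finger_force: 50.0
```

apply_moves(
  rows=[
    [0, 0, 0, 0, 0, 0, 0.3],
    [0, 0, 0, 0, 0, 0, 0.45],
    [0, 0, 0, 0, 0, 0, 0.5],
    [0, 0, -0.2, 0, 0, 0, 0.5],
    [0, 0, -0.5, 0, 0, 0, 0.5],
    [0, 0, -0.8, 0, 0, 0, 0.5],
    [0, 0, -0.8, 0, 0, 0, 0.55],
    [0, 0, 0, 0, 0, 0, 0.55],
  ],
)

```text
t: 26.25
tool_pos: [530.9, -95.2, 134.2]
tcp_rot: [1.872, 1.731, -0.705]
ft_force: [-1.2, -0.2, -0.2]
opening: 47.2
finger_force: 0.0
```

```bash
python3 - <<'E'
from pl import *
st()
Rw=orient(AZ,42);g=np.array((592,238.5,54))+17*Rw[:,2]
v=g-60*Rw[:,2];print(v);plan(v+[0,0,25],Rw,9)
e=manip.snapshot("side");m=brass(e,(318,175,375,235))
for c in cv2.findContours(m,0,2)[0]:
    if cv2.contourArea(c)>30: print(cv2.boundingRect(c),cv2.contourArea(c))
for z in (4,30,66): print(z,proj(e,L(-10,-40,z)).round(1))
E
```

```text
t 26.25 pos [530.9 -95.2 134.2] z [-0.043 -0.665 -0.746] j [ 0.12  0.21  1.6  -0.72  1.51  0.31] F [-1.2 -0.2 -0.2] op 47.2 ff 0.0
[594.20740714 267.18781604  85.9552275 ]
9 rows: [0.64, 0.08, -0.5, 0.01, -0.0, -0.01]
(329, 207, 16, 25) 215.5
4 [336.5 230.4]
30 [336.7 222.5]
66 [336.9 211.2]
```

apply_moves(
  rows=[
    [0.64, 0.08, -0.5, 0, 0, 0, 0.55],
    [0.64, 0.08, -0.5, 0, 0, 0, 0.55],
    [0.64, 0.08, -0.5, 0, 0, 0, 0.55],
    [0.64, 0.08, -0.5, 0, 0, 0, 0.55],
    [0.64, 0.08, -0.5, 0, 0, 0, 0.55],
    [0.64, 0.08, -0.5, 0, 0, 0, 0.55],
    [0.64, 0.08, -0.5, 0, 0, 0, 0.55],
    [0.64, 0.08, -0.5, 0, 0, 0, 0.55],
    [0.64, 0.08, -0.5, 0, 0, 0, 0.55],
    [0, 0, 0, 0, 0, 0, 0.55],
  ],
)

```text
t: 27.55
tool_pos: [592.3, 265.0, 103.0]
tcp_rot: [1.871, 1.736, -0.719]
ft_force: [0.1, -0.0, -0.7]
opening: 47.1
finger_force: 0.0
```

```bash
python3 - <<'E'
from pl import *
st()
Rw=orient(AZ,42);g=np.array((592,238.5,54))+17*Rw[:,2]
plan(g-45*Rw[:,2],Rw,3)
E
```

```text
t 27.55 pos [592.3 265.  103. ] z [-0.052 -0.666 -0.744] j [ 0.6   0.7   0.98 -0.59  1.91  0.6 ] F [ 0.1 -0.  -0.7] op 47.1 ff 0.0
3 rows: [0.09, 0.01, 0.17, -0.0, -0.0, 0.01]
```

apply_moves(
  rows=[
    [0.09, 0.01, 0.17, 0, 0, 0, 0.55],
    [0.09, 0.01, 0.17, 0, 0, 0, 0.55],
    [0.09, 0.01, 0.17, 0, 0, 0, 0.55],
    [0, 0, 0.35, 0, 0, 0, 0.55],
    [0, 0, 0.35, 0, 0, 0, 0.55],
    [0, 0, 0, 0, 0, 0, 0.55],
  ],
)

```text
t: 28.3
tool_pos: [591.0, 231.5, 50.6]
tcp_rot: [1.874, 1.732, -0.72]
ft_force: [-0.7, -0.4, 0.2]
opening: 47.0
finger_force: 0.0
```

```bash
python3 - <<'E'
from pl import *
st()
Rw=orient(AZ,42);g=np.array((592,238.5,54))+17*Rw[:,2];print(g)
plan(g,Rw,2)
E
```

```text
t 28.3 pos [591.  231.5  50.6] z [-0.054 -0.666 -0.744] j [ 0.56  0.69  1.09 -0.58  1.8   0.63] F [-0.7 -0.4  0.2] op 47.0 ff 0.0
[591.12730415 227.15830528  41.36653797]
2 rows: [0.03, 0.0, 0.1, -0.01, -0.0, -0.01]
```

apply_moves(
  rows=[
    [0.03, 0, 0.09, 0, 0, 0, 0.55],
    [0.03, 0, 0.09, 0, 0, 0, 0.55],
    [0, 0, 0, 0, 0, 0, 0.35],
    [0, 0, 0, 0, 0, 0, 0.1],
    [0, 0, 0, 0, 0, 0, 0],
    [0, 0, 0, 0, 0, 0, 0],
  ],
)

```text
t: 29.05
tool_pos: [592.0, 230.0, 43.9]
tcp_rot: [1.875, 1.733, -0.713]
ft_force: [1.0, 0.9, 1.3]
opening: 16.1
finger_force: 48.7
```

apply_moves(
  rows=[
    [-0.03, 0, -0.04, 0, 0, 0, 0],
    [-0.14, 0, -0.14, 0, 0, 0, 0],
    [-0.3, 0, -0.3, 0, 0, 0, 0],
    [-0.3, 0, -0.35, 0, 0, 0, 0],
    [-0.3, 0, -0.35, 0, 0, 0, 0],
    [-0.3, 0, -0.35, 0, 0, 0, 0],
    [0, 0, 0, 0, 0, 0, 0],
  ],
)

```text
t: 29.92
tool_pos: [592.7, 230.3, 150.2]
tcp_rot: [1.877, 1.731, -0.705]
ft_force: [0.0, 0.1, -2.4]
opening: 16.0
finger_force: 48.8
```

```bash
python3 - <<'E'
from pl import *
st()
Rw=orient(AZ,42);off=17*Rw[:,2]
w=L(-10,-110,58)+off+[0,0,29];b=w-90*Rw[:,2];print(b.round(1),w.round(1))
plan(b,Rw,10)
E
```

```text
t 29.93 pos [592.7 230.3 150.2] z [-0.046 -0.662 -0.748] j [ 0.56  0.61  1.01 -0.61  1.93  0.54] F [ 0.   0.1 -2.4] op 16.0 ff 48.8
[ 455.8 -108.9  141.2] [ 451.2 -168.9   74.4]
10 rows: [-0.51, -0.22, 0.48, 0.0, -0.01, -0.01]
```

apply_moves(
  rows=[
    [-0.3, -0.12, 0.28, 0, 0, 0, 0],
    [-0.53, -0.23, 0.5, 0, 0, 0, 0],
    [-0.53, -0.23, 0.5, 0, 0, 0, 0],
    [-0.53, -0.23, 0.5, 0, 0, 0, 0],
    [-0.53, -0.23, 0.5, 0, 0, 0, 0],
    [-0.53, -0.23, 0.5, 0, 0, 0, 0],
    [-0.53, -0.23, 0.5, 0, 0, 0, 0],
    [-0.53, -0.23, 0.5, 0, 0, 0, 0],
    [-0.53, -0.23, 0.5, 0, -0.05, -0.05, 0],
    [-0.53, -0.23, 0.5, 0, -0.05, -0.05, 0],
  ],
)

```text
t: 31.18
tool_pos: [454.2, -110.1, 136.3]
tcp_rot: [1.86, 1.739, -0.729]
ft_force: [0.2, 0.0, -3.1]
opening: 15.8
finger_force: 49.0
```

apply_moves(
  rows=[
    [0, 0, 0, 0, 0, 0, 0],
    [0, 0, 0, 0, 0, 0, 0],
  ],
)

```text
t: 31.42
tool_pos: [455.3, -108.8, 136.8]
tcp_rot: [1.86, 1.738, -0.727]
ft_force: [-0.0, 0.3, -2.8]
opening: 16.2
finger_force: 49.1
```

```bash
python3 - <<'E'
from pl import *
st()
Rw=orient(AZ,42);off=17*Rw[:,2]
w=L(-10,-110,58)+off+[0,0,29];plan(w,Rw,5)
E
```

```text
t 31.43 pos [ 455.3 -108.8  136.8] z [-0.051 -0.672 -0.739] j [ 0.11  0.05  1.78 -0.73  1.5   0.3 ] F [-0.   0.3 -2.8] op 16.2 ff 49.1
5 rows: [-0.01, 0.0, 0.35, 0.0, 0.01, 0.02]
```

apply_moves(
  rows=[
    [0, 0, 0.35, 0, 0.01, 0.02, 0],
    [0, 0, 0.35, 0, 0.01, 0.02, 0],
    [0, 0, 0.35, 0, 0.01, 0.02, 0],
    [0, 0, 0.35, 0, 0.01, 0.02, 0],
    [0, 0, 0.35, 0, 0.01, 0.02, 0],
    [0, 0, 0, 0, 0, 0, 0],
  ],
)

```text
t: 32.17
tool_pos: [449.6, -168.7, 71.0]
tcp_rot: [1.873, 1.73, -0.722]
ft_force: [0.6, -0.3, -1.2]
opening: 16.0
finger_force: 49.1
```

```bash
python3 - <<'E'
from pl import *
st()
Rw=orient(AZ,42);off=17*Rw[:,2]
w=L(-10,-110,58)+off;w[2]=51.5;print(w);plan(w,Rw,3)
e=manip.snapshot("side");m=brass(e,(318,175,385,235))
for c in cv2.findContours(m,0,2)[0]:
    if cv2.contourArea(c)>30: print(cv2.boundingRect(c),cv2.contourArea(c))
for z in (32,58,94): print(z,proj(e,L(-10,-110,z)).round(1))
E
```

```text
t 32.17 pos [ 449.6 -168.7   71. ] z [-0.054 -0.668 -0.742] j [-0.02  0.1   1.87 -0.76  1.32  0.32] F [ 0.6 -0.3 -1.2] op 16.0 ff 49.1
[ 451.21869169 -168.9320741    51.5       ]
3 rows: [0.09, 0.01, 0.1, -0.01, 0.01, -0.0]
(356, 211, 17, 19) 216.0
(329, 208, 16, 23) 213.5
32 [362.9 225.7]
58 [363.3 217.6]
94 [363.9 206. ]
```

apply_moves(
  rows=[
    [0.09, 0.01, 0.1, 0, 0, 0, 0],
    [0.09, 0.01, 0.1, 0, 0, 0, 0],
    [0.09, 0.01, 0.1, 0, 0, 0, 0],
    [0, 0, 0, 0, 0, 0, 0],
  ],
)

```text
t: 32.72
tool_pos: [452.0, -167.8, 51.5]
tcp_rot: [1.871, 1.731, -0.72]
ft_force: [-0.2, -0.8, -2.4]
opening: 16.3
finger_force: 49.1
```

apply_moves(
  rows=[
    [0.02, 0, 0.02, 0, 0, 0, 0],
    [0.01, 0, 0.02, 0, 0, 0, 0],
    [0, 0, 0, 0, 0, 0, 0],
  ],
)

```text
t: 33.1
tool_pos: [452.5, -168.3, 49.9]
tcp_rot: [1.871, 1.729, -0.718]
ft_force: [-1.0, 0.4, -2.1]
opening: 15.8
finger_force: 49.1
```

apply_moves(
  rows=[
    [0.01, 0, 0.02, 0, 0, 0, 0],
    [0.01, 0, 0.01, 0, 0, 0, 0],
    [0, 0, 0, 0, 0, 0, 0],
  ],
)

```text
t: 33.48
tool_pos: [452.5, -168.5, 48.1]
tcp_rot: [1.871, 1.729, -0.718]
ft_force: [0.5, 0.3, -1.9]
opening: 15.9
finger_force: 49.1
```

apply_moves(
  rows=[
    [0.01, 0, 0.01, 0, 0, 0, 0],
    [0.01, 0, 0.01, 0, 0, 0, 0],
    [0, 0, 0, 0, 0, 0, 0],
  ],
)

```text
t: 33.85
tool_pos: [452.6, -168.8, 47.9]
tcp_rot: [1.87, 1.727, -0.72]
ft_force: [-3.2, 1.2, 5.6]
opening: 15.5
finger_force: 49.8
```

apply_moves(
  rows=[
    [0, 0, 0, 0, 0, 0, 0.3],
    [0, 0, 0, 0, 0, 0, 0.45],
    [0, 0, 0, 0, 0, 0, 0.5],
    [0, 0, -0.2, 0, 0, 0, 0.5],
    [0, 0, -0.5, 0, 0, 0, 0.5],
    [0, 0, -0.8, 0, 0, 0, 0.5],
    [0, 0, -0.8, 0, 0, 0, 0.55],
    [0.5, 0, -0.6, 0, 0, 0, 0.55],
    [0.6, 0, -0.6, 0, 0, 0, 0.55],
    [0, 0, 0, 0, 0, 0, 0.55],
  ],
)

```text
t: 35.1
tool_pos: [465.6, -8.2, 140.3]
tcp_rot: [1.868, 1.733, -0.714]
ft_force: [-0.9, -1.5, 0.2]
opening: 47.0
finger_force: 0.0
```

```bash
python3 - <<'E'
from pl import *
st()
e=manip.snapshot("side")
cv2.imwrite("pics/fin.png",cv2.resize(e["image"][120:270,220:440],None,fx=3.6,fy=3.6,interpolation=2))
E
```

```text
t 35.1 pos [465.6  -8.2 140.3] z [-0.047 -0.668 -0.743] j [ 0.3   0.13  1.68 -0.68  1.63  0.44] F [-0.9 -1.5  0.2] op 47.0 ff 0.0
```

View pics/fin.png

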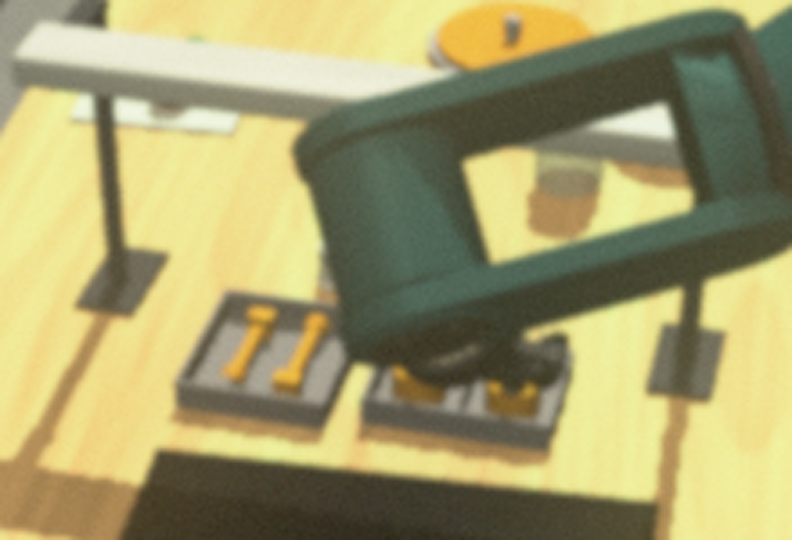

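The picture shows both dops flat in the left tray and a weight standing in each compartment, at crop (420,385) and (512,398), partly hidden by the hand. I back off, check by numbers and hand in.

apply_moves(
  rows=[
    [0.7, 0, -0.6, 0, 0, 0, 0.55],
    [0.7, 0, -0.6, 0, 0, 0, 0.55],
    [0.7, 0, -0.6, 0, 0, 0, 0.55],
    [0.7, 0, -0.6, 0, 0, 0, 0.55],
    [0, 0, 0, 0, 0, 0, 0.55],
    [0, 0, 0, 0, 0, 0, 0.55],
  ],
)

```text
t: 35.9
tool_pos: [478.9, 171.9, 134.6]
tcp_rot: [1.871, 1.728, -0.72]
ft_force: [-0.3, -0.2, 0.0]
opening: 46.8
finger_force: 0.0
```

```bash
python3 - <<'E'
from pl import *
st()
e=manip.snapshot("side");m=brass(e,(268,180,385,235))
for c in cv2.findContours(m,0,2)[0]:
    if cv2.contourArea(c)>30: print(cv2.boundingRect(c),cv2.contourArea(c))
for y in(-40,-110): print([proj(e,L(-10,y,z)).round(1).tolist() for z in(4,66)])
print(manip.sign_off())
E
```

```text
t 35.9 pos [478.9 171.9 134.6] z [-0.052 -0.67  -0.741] j [ 0.58  0.36  1.41 -0.58  1.83  0.64] F [-0.3 -0.2  0. ] op 46.8 ff 0.0
(329, 213, 16, 19) 190.5
(355, 212, 16, 23) 219.5
[[336.5, 230.4], [336.9, 211.2]]
[[362.4, 234.3], [363.4, 215.0]]
the job is handed in; nothing more can be done
None
```

I handed the job in at about 36 s, with both dop sticks flat and lengthwise in the undivided tray and a weight standing upright in each compartment; my final side check confirmed the weights but did not pick up the dops, which were last seen in place about a second earlier, and I made no separate check that the jar, pot and stone block had not moved.

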